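# Find the tin that rattles and hold it out over the tray

## Robot

A 6-joint arm with a two-finger parallel gripper is mounted at the origin on a cart in front of the work surface, level with it; the furniture and walls round the work are solid. World frame = base frame: x ahead of the robot, y to its left, z up, the work surface at z = 0. Lengths are in m, angles in rad, forces in N, time in s.
With the tool pointing down it reaches from about 0.325 to 0.925 m from the base axis. Payload 3.1 kg.
Tool frame: the origin (TCP) lies at the very end of the fingers, on their centre line; the grasp point (between the pads) lies arm.tcp_to_grasp behind it (arm.tcp_to_grasp is the distance from the TCP to the grasp point, in m); z points along the fingers, x is the direction in which the jaws open and shut, and the axes are right-handed (so a half turn about z gives the same grasp; the last joint's range is limited). The gripper opens to 85 mm and grips with 20 to 120 N. Pads are 22 mm wide; open, the fingers measure 114 mm over their backs; the gripper's body (76 mm by 85 mm) begins 54 mm behind the grasp point. The pads swing forward as they close: fully open they stand 13 mm farther back than shut.
Start: joints at [1.079, 0.217, 1.613, -0, 1.311, -0.112], TCP at [0.232, 0.58, 0.202] pointing down, gripper open.
Joint ranges: [-2.75, 2.75], [-0.78, 2.1], [0.31, 2.55], [-1.13, 4.27], [0.13, 2.63], [-2.58, 2.58]. Speed limits (rad/s): [2.79, 2.79, 3.14, 3.14, 3.14, 3.14].

## Interface

Orientations are given as a 3x3 rotation matrix whose columns are the frame's x, y, z axes.
In Python, from plant import arm gives the robot as it stands. The module is installed in compiled form; this text tells all that it offers. Calls block until the motion is done:
- arm.movep(position, orientation): joint-space move of the TCP to a pose.
- arm.move_linear(position, ori=None, velocity=0.15): straight line of the TCP; ori=None keeps the orientation; velocity is the mean speed in m/s.
- arm.move_j(angles): joint-space move.
- arm.open() and arm.clamp(squeeze=None): open the fingers fully, or close them until they stop; squeeze is the grip in N (None keeps the last).
- arm.sleep(seconds).
- arm.inverse_kinematics(position, orientation): joint angles nearest the present ones, or None.
- arm.grab_frame(name): name is "side" or "top"; returns a dict with "frame" (400x640x3 uint8, red, green, blue), "fovy" (degrees; the focal length in pixels is half the picture's height over the tangent of half this angle, whatever the lens; pixels are square), "cx", "cy" (the principal point, pixels), "k1" (the pictures are not rectified: a ray, as slopes to the right and down, at radius r is drawn at 1 + k1 r^2 times it, then the intrinsics apply), "rvec" (rotation vector, rad) and "tvec" (3), from world to camera coordinates, as OpenCV has them. Camera axes: x right, y down, z forward; pixel columns grow to the right and rows downward; lengths in m; the calibration is good to about 2 mm. A picture is of the moment at which its call begins. There is no depth.
A pose or a line that the arm cannot do raises arm.IKError and nothing moves.
- arm.job_done(): hands the job in, once; it reports no verdict.
Trained networks look in a picture, given as the dict that the camera call returned (one of the last four; its "shot" number tells which), for a name from the list of things; names that differ only in an ending like _2 or _b are one class to them, and where a whole thing is asked for, a point or a joint stands for the part that bears it (a point fixed in the world has none). Each returns a list of dicts, best first, with "score" (0 to 1); they miss things now and then, are a little off and sometimes report something else, mostly with a low value. They report only what shows in the picture. A call takes as long as a camera call.
- arm.silhouettes(picture, name): "region" (400x640 bool, what is visible of it) and "at" ([column, row] in pixels, amid what is visible of it).
Readings, each from a call of its own:
- arm.read_time(): time.
- arm.read_joint_positions(): joint angles.
- arm.read_dq(): joint speeds.
- arm.read_joint_efforts(): joint torques, N m.
- arm.read_tool_pos(): TCP position.
- arm.read_eef_rot(): TCP orientation.
- arm.read_wrist_force(): force on the tool from outside, world axes, zero at the start.
- arm.read_wrist_torque(): the same for the moment, N m.
- arm.read_finger_gap(): finger opening in m.
Only numpy, scipy, OpenCV 4.12 (cv2) and the standard library are available. Lean on these libraries where they do the work, as an engineer would, in place of code of your own. Each camera call takes 0.05 s, during which the arm holds its last target.

## Task

One of the three closed spare-part tins has a part loose inside; the other two are packed tight. Take the white-lidded, then the blue-lidded, then the yellow-lidded tin, lift each clear of the worktop and rock it to and fro, tipping it a good 25 degrees each way, to find out which one rattles, and set the quiet ones back where they stood. Once all three have been tried, hold the one that rattles level and still above the middle of the red tray, a good 15 cm above the worktop, and finish while holding it there; leave everything else where it is.

Things in the scene. Friction and masses are not known exactly. Their poses are not given: they have to be found in the camera images.
- tin_white: closed aluminium tin, white lid, body 88 mm across, lid 92 mm; lid top 52 mm above the underside. On it a black upright grip rib 56 mm long (tin's x), 18 mm thick (tin's y), from 52 to 88 mm up: fingers close along y. Clasps at +-y, 51 mm from the axis. Lid is fixed. Origin: centre of underside, z up. Tin and contents 0.42 to 0.53 kg; weight does not tell the tins apart
- tin_blue: same tin as tin_white, with a blue lid. All three hold a 250 g part: in two it fits tight, in one (any of them, drawn anew each time) it is a loose heavy metal puck 34 mm across on the tin's floor. It starts to slide at a tip of about 15 degrees and can go 22 mm from the middle to any side, until it knocks on the wall. It cannot be seen from outside
- tin_yellow: same tin as tin_white, with a yellow lid. When the tin with the loose puck is tipped and then set level again in the air, the puck stays at the wall it slid to: the moment on the gripper then differs from the one after the opposite tip by about 0.1 N m; in a tight-packed tin (1 to 3 mm of play) by at most about 0.03 N m
- tray: fixed square red open tray, 110x110 mm, 28 mm high, walls 4 mm; origin: centre of its underside on the worktop
- mouse: black computer mouse on its dark mat, 108x58x38 mm; bystander, origin under its centre
- timer: white square bench timer with buttons, 62x62x21 mm, lying at the back; bystander, origin under its centre
- calculator: dark pocket calculator lying flat, 120x74x15 mm, at the right; bystander, origin under its centre
- amber_bottle: brown reagent bottle with a black cap, 60 mm across, 125 mm high, at the back right; bystander, origin under its centre

How it is judged:
By the outcome, as a careful person would: the job done as asked, in the order asked, and still so for the second after the job is handed in, while the arm keeps its last pose, push and grip.
It also fails if it takes over 72 s, if anything falls off the work surface, if the arm or the gripper's body presses on something with over 40 N, if the wrist force passes 120 N, or if a joint passes its speed limit or range.

## Working session

There is one attempt and no reset: what is moved stays moved. The work goes in short steps, each a Python script; the robot and the scene stay as the last script left them, time stands still between calls to the robot, and variables do not carry over. Pictures are saved under pics/ and viewed, and the job is handed in when it is done.

```bash
mkdir -p pics; ls; cat > h.py <<'E'
import numpy as np, cv2
from plant import arm
def K(p):
    f=200/np.tan(np.radians(p["fovy"])/2); return f
def ray(p,uv):
    f=K(p); d=np.array([(uv[0]-p["cx"])/f,(uv[1]-p["cy"])/f]); s=d.copy()
    for _ in range(20): s=d/(1+p["k1"]*(s@s))
    R=cv2.Rodrigues(np.array(p["rvec"],float))[0]; t=np.array(p["tvec"],float).ravel()
    return -R.T@t, R.T@np.array([s[0],s[1],1.])
def onz(p,uv,z):
    o,d=ray(p,uv); return o+d*(z-o[2])/d[2]
def proj(p,X):
    R=cv2.Rodrigues(np.array(p["rvec"],float))[0]; t=np.array(p["tvec"],float).ravel()
    X=np.atleast_2d(X)@R.T+t; s=X[:,:2]/X[:,2:]; r2=(s**2).sum(1,keepdims=True)
    return s*(1+p["k1"]*r2)*K(p)+[p["cx"],p["cy"]]
def save(p,n): cv2.imwrite("pics/"+n+".png",p["frame"][:,:,::-1])
E
python3 - <<'E'
from h import *
for c in("top","side"):
    p=arm.grab_frame(c); save(p,c+"0"); print(c,{k:v for k,v in p.items() if k!="frame"}, ray(p,(320,200)))
    for n in["tin_white","tin_blue","tin_yellow","tray","mouse","timer","calculator","amber_bottle"]:
        for s in arm.silhouettes(p,n)[:2]: print(n,round(s["score"],2),s["at"],s["region"].sum(), onz(p,s["at"],0.05).round(3))
print(arm.read_time(),arm.tcp_to_grasp,arm.read_wrist_force(),arm.read_wrist_torque())
E
```

```text
pics
top {'fovy': 54.235391255512184, 'cx': 325.49992113834344, 'cy': 195.65243620159043, 'k1': 0.010896925456324907, 'rvec': array([ 2.14110144, -2.15040971,  0.20415634]), 'tvec': array([-0.13515652,  0.58403391,  1.30822025]), 'shot': 1} (array([ 0.35934075, -0.10470284,  1.38950159]), array([ 0.15408725, -0.0101789 , -0.98816788]))
tin_white 0.84 [241.4, 230.3] 594 [0.464 0.15  0.05 ]
tin_blue 0.95 [400.6, 227.6] 640 [ 0.471 -0.396  0.05 ]
tin_yellow 0.75 [368.5, 244.0] 537 [ 0.416 -0.284  0.05 ]
tray 0.67 [193.5, 244.9] 948 [0.416 0.309 0.05 ]
mouse 0.76 [313.0, 221.4] 362 [ 0.494 -0.094  0.05 ]
timer 0.65 [249.9, 205.1] 329 [0.551 0.123 0.05 ]
calculator 0.88 [447.4, 233.6] 686 [ 0.45  -0.557  0.05 ]
amber_bottle 0.65 [335.9, 153.1] 358 [ 0.736 -0.176  0.05 ]
side {'fovy': 50.34686381100647, 'cx': 324.46806402834653, 'cy': 197.3006118170455, 'k1': -0.07763582300098998, 'rvec': array([ 1.93387031, -0.43402756,  0.26606528]), 'tvec': array([-0.57384113,  0.08897024,  1.41964944]), 'shot': 2} (array([-0.0019781 , -1.39934544,  0.62804642]), array([ 0.36890236,  0.84072486, -0.39653909]))
tin_white 0.91 [270.8, 180.2] 479 [0.445 0.088 0.05 ]
tin_blue 0.78 [325.1, 238.9] 873 [ 0.435 -0.433  0.05 ]
tin_yellow 0.9 [298.3, 221.8] 788 [ 0.407 -0.298  0.05 ]
tray 0.68 [248.6, 172.7] 277 [0.391 0.213 0.05 ]
mouse 0.64 [297.9, 201.6] 148 [ 0.463 -0.152  0.05 ]
calculator 0.61 [360.7, 275.9] 806 [ 0.434 -0.641  0.05 ]
amber_bottle 0.69 [369.5, 186.5] 558 [ 0.75  -0.142  0.05 ]
0.9 0.0187 [0.03346543 0.48573976 0.13959584] [0.03277679 0.01220683 0.04685372]
```

```bash
python3 - <<'E'
import cv2
a=cv2.imread("pics/top0.png")[130:290,140:500]
cv2.imwrite("pics/top0c.png",cv2.resize(a,None,fx=2.2,fy=2.2,interpolation=cv2.INTER_CUBIC))
a=cv2.imread("pics/top0.png")
for n,(u,v) in dict(w=(241,230),b=(400,228),y=(368,244)).items():
    c=cv2.resize(a[v-22:v+22,u-22:u+22],(260,260),interpolation=cv2.INTER_CUBIC); globals()[n]=c
cv2.imwrite("pics/tins0.png",cv2.hconcat([w,b,y]))
E
```

```text
(no output)
```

View pics/top0c.png

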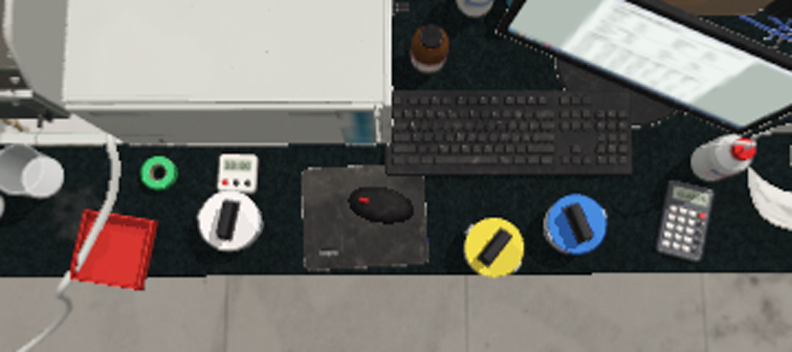

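View pics/tins0.png

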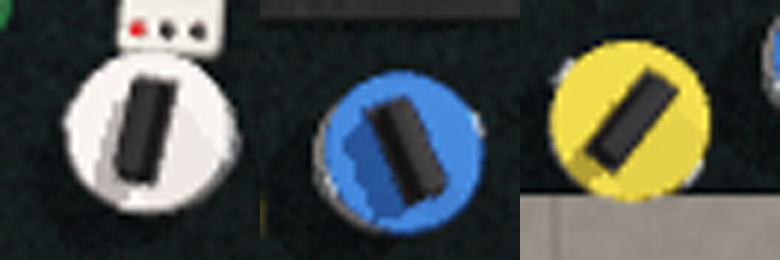

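View pics/side0.png

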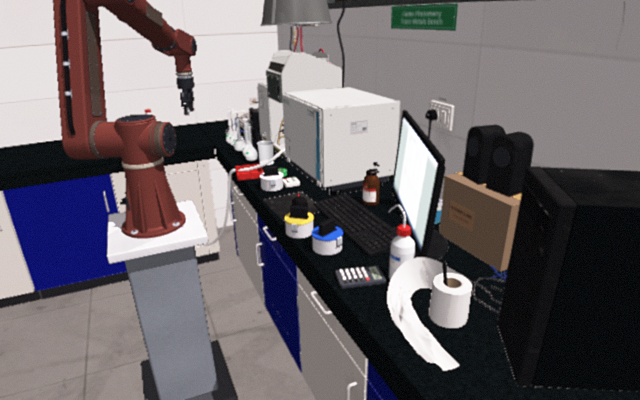

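View pics/top0.png

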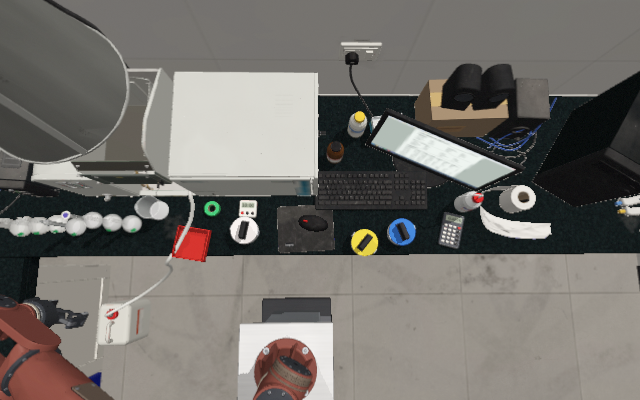

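```bash
python3 - <<'E'
import cv2
a=cv2.imread("pics/side0.png")[60:290,160:440]
cv2.imwrite("pics/side0c.png",cv2.resize(a,None,fx=2.6,fy=2.6,interpolation=cv2.INTER_CUBIC))
E
```

```text
(no output)
```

View pics/side0c.png

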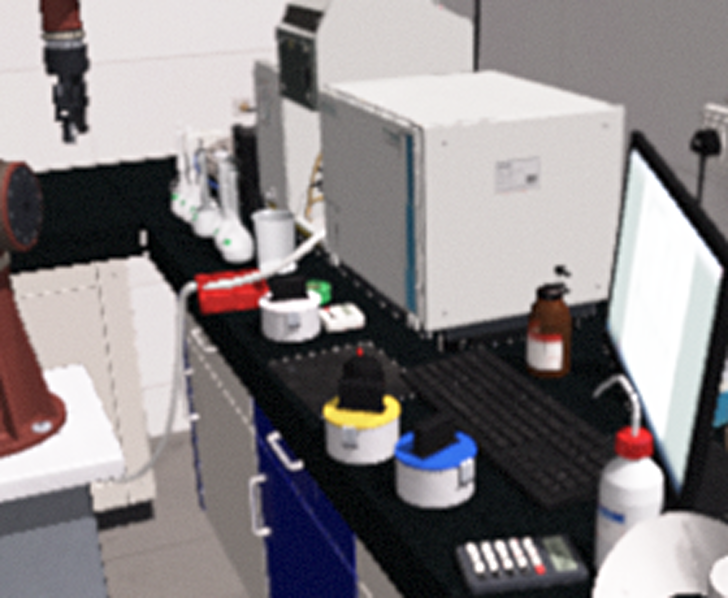

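```bash
cat > fit.py <<'E'
from h import *
from scipy.optimize import minimize
S=8
an=np.linspace(0,2*np.pi,40,endpoint=False)
def cyl(r,z0,z1): return np.array([[r*np.cos(a),r*np.sin(a),z] for a in an for z in(z0,z1)])
BOD=cyl(.044,0,.042); LID=cyl(.046,.042,.052)
RIB=np.array([[sx*.028,sy*.009,z] for sx in(-1,1) for sy in(-1,1) for z in(.052,.088)])
def render(p,parts,q,box):
    u0,v0,w,h=box; c,s=np.cos(q[2]),np.sin(q[2]); im=np.zeros((h*S,w*S),np.uint8)
    for P in parts:
        X=P@np.array([[c,s,0],[-s,c,0],[0,0,1]])+[q[0],q[1],q[3] if len(q)>3 else 0]
        uv=(proj(p,X)-[u0,v0]+.5)*S
        cv2.fillConvexPoly(im,cv2.convexHull(np.round(uv).astype(np.int32)),255)
    return cv2.resize(im,(w,h),interpolation=cv2.INTER_AREA)/255.
def fit(views,q0,wrib=2):
    # views: list (pic, region)
    D=[]
    for p,reg in views:
        m=cv2.dilate(reg.astype(np.uint8),np.ones((3,3)))>0
        ys,xs=np.where(reg); b=(xs.min()-8,ys.min()-8,np.ptp(xs)+17,np.ptp(ys)+17)
        sl=np.s_[b[1]:b[1]+b[3],b[0]:b[0]+b[2]]
        g=p["frame"].max(2).astype(float)
        n,l,st,_=cv2.connectedComponentsWithStats((reg&(g<85)).astype(np.uint8))
        er=cv2.erode(reg.astype(np.uint8),np.ones((5,5)))
        k=max(range(1,n),key=lambda i:((l==i)&(er>0)).sum())
        D.append((p,b,reg[sl].astype(float),(l==k)[sl].astype(float)))
    def cost(q):
        return sum(np.abs(render(p,[BOD,LID,RIB],q,b)-r).sum()+wrib*np.abs(render(p,[RIB],q,b)-d).sum() for p,b,r,d in D)
    best=None
    for th in np.arange(0,np.pi,np.pi/8):
        r=minimize(cost,[q0[0],q0[1],th],method="Nelder-Mead",options=dict(initial_simplex=[[q0[0],q0[1],th],[q0[0]+.01,q0[1],th],[q0[0],q0[1]+.01,th],[q0[0],q0[1],th+.3]],xatol=2e-4,fatol=.05))
        if best is None or r.fun<best.fun: best=r
    return best.x,best.fun,[(d[2].sum(),d[3].sum()) for d in D]
E
python3 - <<'E'
from fit import *
t=arm.grab_frame("top"); s=arm.grab_frame("side"); out={}
for n in["tin_white","tin_blue","tin_yellow"]:
    a=arm.silhouettes(t,n)[0]; b=arm.silhouettes(s,n)[0]; q0=onz(t,a["at"],.05)[:2]
    A=fit([(t,a["region"])],q0); B=fit([(s,b["region"])],q0,1); C=fit([(t,a["region"]),(s,b["region"])],q0)
    for X in(A,B,C): print(n,X[0].round(4),np.degrees(X[0][2]).round(1),round(X[1],1),X[2])
    out[n]=C[0]; out[n+"_top"]=A[0]
tr=arm.silhouettes(t,"tray")[0]["region"]; np.save("tray.npy",tr)
ys,xs=np.where(tr); print([onz(t,u,.028)[:2].round(3) for u in cv2.boxPoints(cv2.minAreaRect(np.c_[xs,ys].astype(np.float32)))])
np.savez("poses.npz",**out); print(arm.read_time())
import pickle; pickle.dump((t,s),open("pics0.pkl","wb"))
E
```

```text
tin_white [0.4654 0.1421 2.9544] 169.3 80.9 [(np.float64(589.0), np.float64(120.0))]
tin_white [0.4634 0.1438 0.3317] 19.0 51.4 [(np.float64(503.0), np.float64(129.0))]
tin_white [ 0.4641  0.1428 -0.1854] -10.6 175.0 [(np.float64(589.0), np.float64(120.0)), (np.float64(503.0), np.float64(129.0))]
tin_blue [ 0.4586 -0.3975  0.3841] 22.0 86.3 [(np.float64(562.0), np.float64(129.0))]
tin_blue [ 0.4566 -0.398   3.7161] 212.9 170.5 [(np.float64(812.0), np.float64(189.0))]
tin_blue [ 0.4583 -0.3972  0.4322] 24.8 343.1 [(np.float64(562.0), np.float64(129.0)), (np.float64(812.0), np.float64(189.0))]
tin_yellow [ 0.4229 -0.2678  2.4532] 140.6 76.3 [(np.float64(573.0), np.float64(111.0))]
tin_yellow [ 0.4201 -0.2675  2.1728] 124.5 87.5 [(np.float64(771.0), np.float64(203.0))]
tin_yellow [ 0.4215 -0.2668  2.4646] 141.2 230.7 [(np.float64(573.0), np.float64(111.0)), (np.float64(771.0), np.float64(203.0))]
[array([0.38 , 0.388]), array([0.492, 0.373]), array([0.468, 0.256]), array([0.357, 0.274])]
1.35
```

```bash
cat >> h.py <<'E'
def Rz(a): return np.array([[np.cos(a),-np.sin(a),0],[np.sin(a),np.cos(a),0],[0,0,1]])
def Rtool(th,flip,tilt=0):
    # tool x = +-tin y, z down ; tilt about tin x axis
    x=np.array([-np.sin(th),np.cos(th),0])*(1 if flip==0 else -1); z=np.array([0,0,-1.])
    R=np.c_[x,np.cross(z,x),z]
    ax=np.array([np.cos(th),np.sin(th),0])
    return cv2.Rodrigues(ax*tilt)[0]@R
TRAY=np.array([.424,.323])
GZ=.0563; LZ=GZ+.13
E
python3 - <<'E'
from h import *
import pickle
t,s=pickle.load(open("pics0.pkl","rb")); P=np.load("poses.npz")
for n in["tin_white","tin_blue","tin_yellow"]:
    q=P[n]
    for f in(0,1):
        for z,ti in((GZ,0),(LZ,0),(LZ,.51),(LZ,-.51)):
            j=arm.inverse_kinematics([q[0],q[1],z],Rtool(q[2],f,ti)); print(n,f,z,ti,None if j is None else np.round(j,2))
# overlay tray
from scipy.optimize import minimize
reg=np.load("tray.npy").astype(float); S=8
def rend(q):
    im=np.zeros((120*S,120*S),np.uint8)
    P=np.array([[a*.055,b*.055,z] for a in(-1,1) for b in(-1,1) for z in(0,.028)])@Rz(q[2]).T+[q[0],q[1],0]
    cv2.fillConvexPoly(im,cv2.convexHull(np.round((proj(t,P)-[130,180]+.5)*S).astype(np.int32)),255)
    return cv2.resize(im,(120,120),interpolation=cv2.INTER_AREA)/255
c=lambda q:np.abs(rend(q)-reg[180:300,130:250]).sum()
q0=[.424,.323,-.15]
r=minimize(c,q0,method="Nelder-Mead",options=dict(initial_simplex=[q0,[.434,.323,-.15],[.424,.333,-.15],[.424,.323,0]])); print(r.x,r.fun,reg.sum())
im=t["frame"][:,:,::-1].copy(); im=cv2.resize(im[180:290,150:450],None,fx=2.6,fy=2.6,interpolation=cv2.INTER_CUBIC)
def dr(X,col):
    uv=((proj(t,X)-[150,180]+.5)*2.6); cv2.polylines(im,[np.round(uv).astype(int)],True,col,1)
sq=np.array([[.055,.055,.028],[-.055,.055,.028],[-.055,-.055,.028],[.055,-.055,.028]])@Rz(r.x[2]).T+[r.x[0],r.x[1],0]; dr(sq,(0,255,0))
a=np.linspace(0,6.283,40)
for n in["tin_white","tin_blue","tin_yellow"]:
    q=P[n]; dr(np.c_[q[0]+.046*np.cos(a),q[1]+.046*np.sin(a),0*a+.052],(0,255,0))
    dr(np.array([[.028,.009,.088],[.028,-.009,.088],[-.028,-.009,.088],[-.028,.009,.088]])@Rz(q[2]).T+[q[0],q[1],0],(0,0,255))
cv2.imwrite("pics/ov0.png",im)
E
```

```text
tin_white 0 0.0563 0 [ 0.15  0.1   2.05 -0.    0.99 -1.23]
tin_white 0 0.18630000000000002 0 [ 0.15 -0.07  1.95 -0.    1.26 -1.23]
tin_white 0 0.18630000000000002 0.51 [-0.2  -0.14  2.1   0.54  1.24 -1.78]
tin_white 0 0.18630000000000002 -0.51 [ 0.43  0.18  1.77 -0.41  1.51 -0.86]
tin_white 1 0.0563 0 [ 0.15  0.1   2.05 -0.    0.99  1.91]
tin_white 1 0.18630000000000002 0 [ 0.15 -0.07  1.95 -0.    1.26  1.91]
tin_white 1 0.18630000000000002 0.51 [-0.2  -0.14  2.1   0.54  1.24  1.36]
tin_white 1 0.18630000000000002 -0.51 [ 0.43  0.18  1.77 -0.41  1.51  2.28]
tin_blue 0 0.0563 0 None
tin_blue 0 0.18630000000000002 0 None
tin_blue 0 0.18630000000000002 0.51 None
tin_blue 0 0.18630000000000002 -0.51 [-0.72 -0.08  2.04 -0.3   0.73 -2.54]
tin_blue 1 0.0563 0 [-0.83  0.34  1.76 -0.    1.04  0.31]
tin_blue 1 0.18630000000000002 0 [-0.83  0.19  1.67 -0.    1.28  0.31]
tin_blue 1 0.18630000000000002 0.51 [-0.9   0.54  1.3   0.12  1.8   0.24]
tin_blue 1 0.18630000000000002 -0.51 [-0.72 -0.08  2.04 -0.3   0.73  0.6 ]
tin_yellow 0 0.0563 0 [-0.7   0.13  2.02 -0.    1.    1.54]
tin_yellow 0 0.18630000000000002 0 [-0.7  -0.04  1.92 -0.    1.26  1.54]
tin_yellow 0 0.18630000000000002 0.51 [-0.39  0.1   1.86 -0.5   1.36  2.01]
tin_yellow 0 0.18630000000000002 -0.51 [-1.03  0.02  1.94  0.48  1.39  1.08]
tin_yellow 1 0.0563 0 [-0.7   0.13  2.02 -0.    1.   -1.6 ]
tin_yellow 1 0.18630000000000002 0 [-0.7  -0.04  1.92 -0.    1.26 -1.6 ]
tin_yellow 1 0.18630000000000002 0.51 [-0.39  0.1   1.86 -0.5   1.36 -1.13]
tin_yellow 1 0.18630000000000002 -0.51 [-1.03  0.02  1.94  0.48  1.39 -2.06]
[ 0.42503824  0.32705383 -0.15844392] 142.40784313725493 996.0
```

View pics/ov0.png

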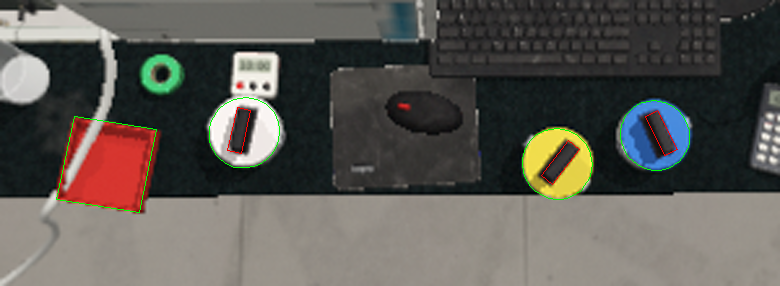

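```bash
sed -i 's/^TRAY=.*/TRAY=np.array([.425,.325])/' h.py; cat >> h.py <<'E'
P=np.load("poses.npz"); FL=dict(tin_white=0,tin_blue=1,tin_yellow=0)
TILT=np.radians(30)
def T(): return round(float(arm.read_time()),2)
def meas(n=15):
    F=[];M=[]
    for _ in range(n):
        F.append(arm.read_wrist_force()); M.append(arm.read_wrist_torque()); arm.sleep(.02)
    return np.mean(F,0),np.mean(M,0),np.std(M,0)
def grasp(n):
    q=P[n]; R=Rtool(q[2],FL[n])
    print("start",T())
    arm.move_linear([q[0],q[1],GZ],R,.12); print("down",T(),arm.read_tool_pos().round(4) if hasattr(arm.read_tool_pos(),'round') else arm.read_tool_pos())
    arm.clamp(90); print("clamp",T(),arm.read_finger_gap())
def lift(n,z=None):
    q=P[n]; arm.move_linear([q[0],q[1],z or LZ],Rtool(q[2],FL[n]),.15); print("lift",T(),arm.read_finger_gap(),np.round(arm.read_wrist_force(),2))
E
python3 - <<'E'
from h import *
n="tin_white"; q=P[n]; R=Rtool(q[2],FL[n])
print(T()); arm.movep([q[0],q[1],.14],R); print(T())
p=arm.grab_frame("side"); save(p,"s1"); p=arm.grab_frame("top"); save(p,"t1")
E
python3 - <<'E'
import cv2
a=cv2.imread("pics/s1.png")[60:260,160:400];b=cv2.imread("pics/t1.png")[100:300,140:380]
cv2.imwrite("pics/c1.png",cv2.resize(cv2.hconcat([a,b]),None,fx=1.66,fy=1.66,interpolation=cv2.INTER_CUBIC))
E
```

```text
1.35
3.17
```

View pics/c1.png

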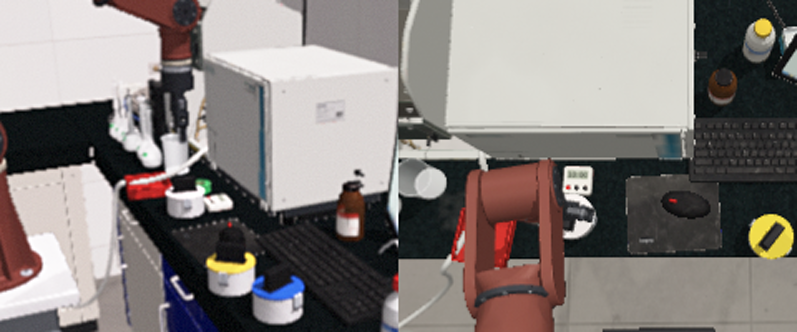

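```bash
python3 - <<'E'
from h import *
n="tin_white"; grasp(n); lift(n)
p=arm.grab_frame("side"); save(p,"s2")
E
python3 - <<'E'
import cv2
a=cv2.imread("pics/s2.png")[80:240,190:350]
cv2.imwrite("pics/c2.png",cv2.resize(a,None,fx=3,fy=3,interpolation=cv2.INTER_CUBIC))
E
```

```text
start 3.27
down 4.12 [0.4649 0.143  0.0569]
clamp 4.81 0.012944522200496664
lift 5.83 0.012877862937156868 [-0.87 -0.11 -6.  ]
```

View pics/c2.png

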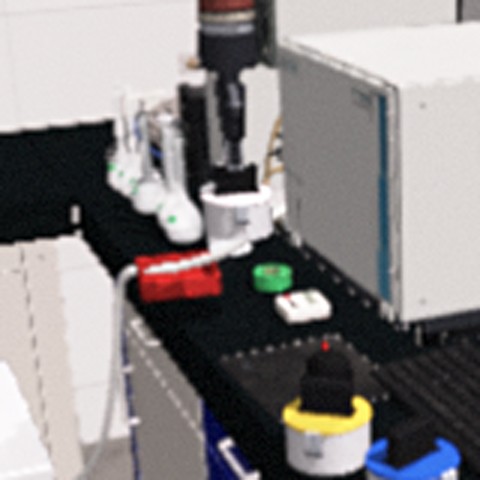

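```bash
cat >> h.py <<'E'
def rock(n,seq=(1,-1,1,-1),pic=None):
    q=P[n]; pos=[q[0],q[1],LZ]; ax=np.array([np.cos(q[2]),np.sin(q[2]),0]); out=[]
    for k,s in enumerate(seq):
        arm.movep(pos,Rtool(q[2],FL[n],s*TILT)); arm.sleep(.35)
        R=np.array(arm.read_eef_rot()); print("tilt",np.degrees(np.arccos(-R[2,2])).round(1),T())
        if pic and k<2: save(arm.grab_frame("side"),pic+str(k))
        arm.movep(pos,Rtool(q[2],FL[n])); arm.sleep(.3)
        F,M,sd=meas(); out.append(M@ax); print(s,"F",F.round(2),"M",M.round(4),"sd",sd.round(3),"M.ax",round(M@ax,4),T(),arm.read_finger_gap())
    return out
E
python3 - <<'E'
from h import *
rock("tin_white",pic="w")
E
python3 - <<'E'
import cv2
cv2.imwrite("pics/c3.png",cv2.hconcat([cv2.resize(cv2.imread(f"pics/w{k}.png")[80:210,210:340],None,fx=3,fy=3,interpolation=cv2.INTER_CUBIC) for k in(0,1)]))
E
```

```text
tilt 30.0 6.83
1 F [ 0.07  0.11 -4.7 ] M [-0.004  -0.0112  0.0075] sd [0.026 0.027 0.036] M.ax -0.0019 8.03 0.012559220553821221
tilt 29.9 8.86
-1 F [ 0.06 -0.27 -4.8 ] M [ 0.0039  0.0076 -0.0164] sd [0.03  0.033 0.035] M.ax 0.0025 9.94 0.013242100356645525
tilt 30.0 10.89
1 F [ 0.05  0.09 -4.71] M [-0.0052  0.0025 -0.0083] sd [0.028 0.022 0.036] M.ax -0.0055 12.04 0.012672285989281225
tilt 29.9 12.88
-1 F [-0.03 -0.02 -4.76] M [-0.0099  0.0158 -0.0049] sd [0.022 0.032 0.022] M.ax -0.0127 13.91 0.013116151714551695
```

View pics/c3.png

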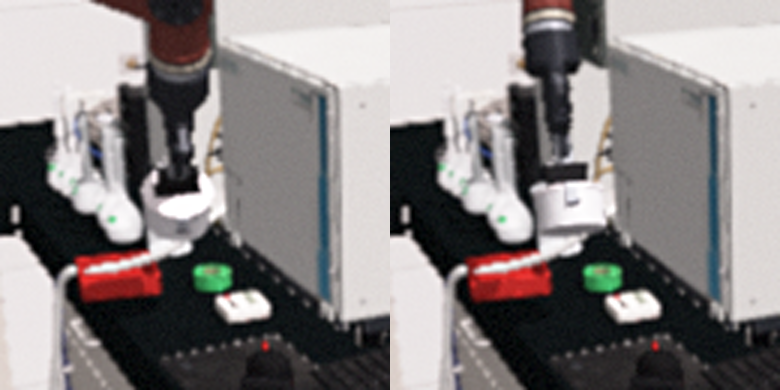

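```bash
cat >> h.py <<'E'
def setdown(n,up=.14):
    q=P[n]; R=Rtool(q[2],FL[n])
    arm.move_linear([q[0],q[1],GZ+.012],R,.15); arm.move_linear([q[0],q[1],GZ+.0005],R,.03)
    print("set",T(),np.round(arm.read_wrist_force(),1),np.round(arm.read_tool_pos(),4)); arm.open(); print("open",T(),arm.read_finger_gap())
    arm.move_linear([q[0],q[1],up],R,.2); print("up",T())
E
python3 - <<'E'
from h import *
setdown("tin_white")
n="tin_blue"; q=P[n]; R=Rtool(q[2],FL[n])
w=P["tin_white"]
arm.move_linear([.44,-.2,.2],R,.35); print(T())
t=arm.grab_frame("top"); s=arm.grab_frame("side"); save(t,"t4"); save(s,"s4")
from fit import *
n="tin_white"; a=arm.silhouettes(t,n); b=arm.silhouettes(s,n)
for x in a[:1]: print(x["score"],fit([(t,x["region"])],w[:2]))
for x in b[:1]: print(x["score"],fit([(s,x["region"])],w[:2],1))
print(T())
E
```

```text
set 15.38 [-0.6  0.2 -3. ] [0.4644 0.143  0.0571]
open 16.07 0.08526974399172316
up 16.64
19.32
0.92 (array([0.46570065, 0.14131272, 2.94417008]), np.float64(63.30980392156863), [(np.float64(616.0), np.float64(121.0))])
0.71 (array([0.4629399 , 0.14330882, 2.82301032]), np.float64(57.21176470588235), [(np.float64(497.0), np.float64(123.0))])
19.52
```

View pics/t4.png

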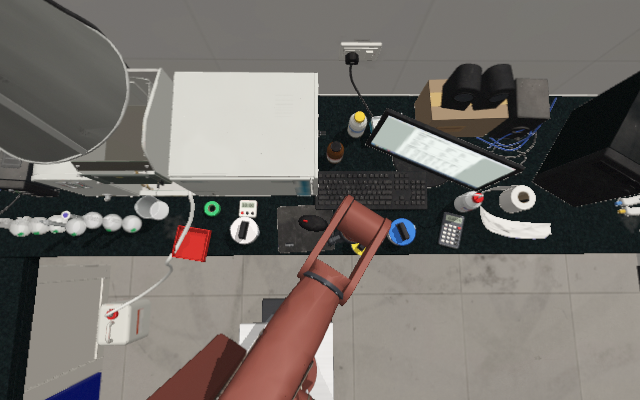

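View pics/s4.png

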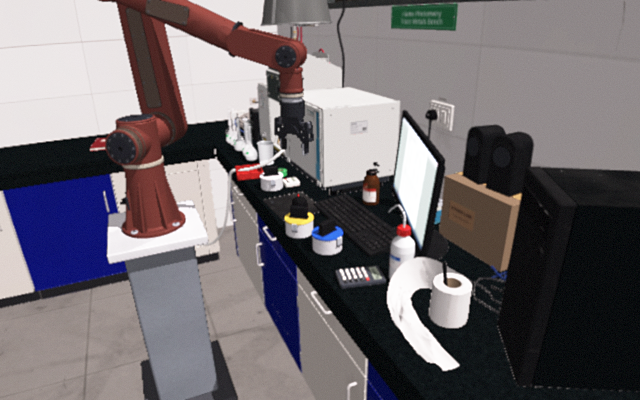

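White is back at (241,230), and the fit puts it within 1 mm of its first pose. It was quiet, with a moment swing of 0.007 N m or less. Next is blue.

```bash
python3 - <<'E'
from h import *
n="tin_blue"; q=P[n]; R=Rtool(q[2],FL[n])
arm.move_linear([q[0],q[1],.14],R,.3)
grasp(n); lift(n); rock(n,pic="b")
E
python3 - <<'E'
import cv2
cv2.imwrite("pics/c5.png",cv2.hconcat([cv2.resize(cv2.imread(f"pics/b{k}.png")[100:280,240:400],None,fx=2.4,fy=2.4,interpolation=cv2.INTER_CUBIC) for k in(0,1)]))
E
```

```text
start 20.36
down 21.21 [ 0.4589 -0.3976  0.0572]
clamp 21.9 0.013099150728492014
lift 22.92 0.012885886438907495 [-0.21  0.25 -4.06]
tilt 29.9 23.84
1 F [-0.04 -0.18 -4.32] M [0.0563 0.01   0.0046] sd [0.027 0.03  0.031] M.ax 0.0554 25.02 0.012964455849249613
tilt 30.0 25.97
-1 F [-0.04  0.01 -4.05] M [-0.0561 -0.025   0.0075] sd [0.041 0.027 0.035] M.ax -0.0614 27.17 0.013079764929298389
tilt 29.9 28.09
1 F [ 0.07  0.1  -4.37] M [0.0547 0.0226 0.0116] sd [0.027 0.022 0.029] M.ax 0.0591 29.22 0.012820737276690648
tilt 30.0 30.17
-1 F [-0.01 -0.03 -3.83] M [-0.0603 -0.0223 -0.0105] sd [0.026 0.028 0.021] M.ax -0.0641 31.32 0.013125047447355254
```

View pics/c5.png

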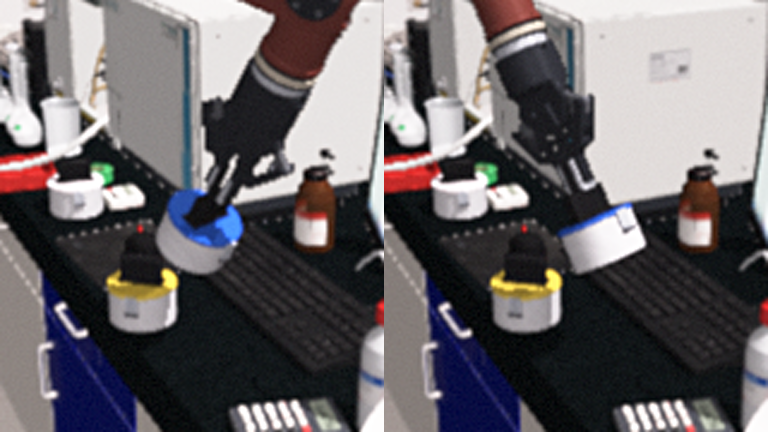

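Blue rattles: its moment swings by about 0.12 N m. I still have to try yellow, so blue goes back down for now.

```bash
python3 - <<'E'
from h import *
setdown("tin_blue")
n="tin_yellow"; q=P[n]; R=Rtool(q[2],FL[n])
arm.movep([q[0],q[1],.14],R)
grasp(n); lift(n); print(rock(n,seq=(1,-1,1),pic="y"))
E
python3 - <<'E'
import cv2
cv2.imwrite("pics/c6.png",cv2.hconcat([cv2.resize(cv2.imread(f"pics/y{k}.png")[100:280,240:400],None,fx=2.4,fy=2.4,interpolation=cv2.INTER_CUBIC) for k in(0,1)]))
E
```

```text
set 32.78 [ 0.5 -0.6 -1.9] [ 0.4587 -0.3978  0.0574]
open 33.48 0.0858158635231146
up 34.05
start 35.18
down 36.03 [ 0.4221 -0.2673  0.0569]
clamp 36.73 0.01304151833489637
lift 37.74 0.013037491520805354 [-0.71  0.53 -4.56]
tilt 29.9 38.65
1 F [-0.02  0.27 -4.54] M [ 0.0047  0.0073 -0.0043] sd [0.032 0.024 0.024] M.ax 0.0009 39.81 0.012710475602165972
tilt 29.9 40.7
-1 F [-0.27  0.05 -4.57] M [-0.0082 -0.0095  0.0011] sd [0.025 0.023 0.036] M.ax 0.0004 41.84 0.012750304845243034
tilt 29.9 42.75
1 F [ 0.07  0.15 -4.55] M [-0.0171 -0.0006 -0.0032] sd [0.038 0.042 0.024] M.ax 0.0129 43.86 0.013032875864721013
[np.float64(0.0009132295665735977), np.float64(0.00041251117729997934), np.float64(0.01291001044007728)]
```

View pics/c6.png

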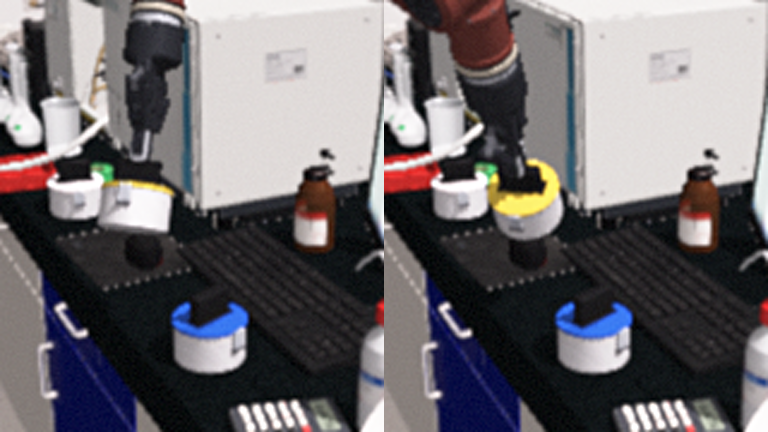

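```bash
python3 - <<'E'
from h import *
setdown("tin_yellow")
n="tin_blue"; q=P[n]; R=Rtool(q[2],FL[n]); q=P[n]
arm.movep([q[0],q[1],.14],R)
grasp(n); lift(n,.25)
print(arm.inverse_kinematics([TRAY[0],TRAY[1],.25],R))
arm.move_linear([TRAY[0],TRAY[1],.25],R,.22); print("tray",T(),arm.read_tool_pos(),arm.read_finger_gap())
t=arm.grab_frame("top"); s=arm.grab_frame("side"); save(t,"t7"); save(s,"s7")
from fit import *
for n in["tin_white","tin_yellow"]:
    a=arm.silhouettes(t,n); b=arm.silhouettes(s,n)
    for p,l in((t,a),(s,b)):
        if l: print(n,l[0]["score"],l[0]["at"],fit([(p,l[0]["region"])],P[n][:2],1)[0].round(4))
print(T())
E
```

```text
set 45.33 [-1.3 -1.5 -2.6] [ 0.4217 -0.2671  0.0571]
open 46.02 0.0855780791470646
up 46.59
start 47.73
down 48.58 [ 0.4588 -0.3977  0.0571]
clamp 49.27 0.013292306523201835
lift 50.71 0.01308886790868584 [-0.5   0.35 -3.73]
[ 5.21635047e-01 -1.27284049e-02  1.77266957e+00 -4.44089210e-16
  1.38165148e+00  1.66024698e+00]
tray 54.14 [0.42511296 0.32453498 0.24996083] 0.012761187076624055
tin_white 0.77 [242.0, 229.8] [ 0.466   0.1424 -0.2213]
tin_white 0.59 [269.4, 181.0] [0.4626 0.1399 2.8188]
tin_yellow 0.16 [172.8, 241.0] [ 0.4215 -0.2668  0.    ]
tin_yellow 0.74 [295.6, 221.3] [ 0.4188 -0.2675 -0.8692]
54.44
```

View pics/t7.png

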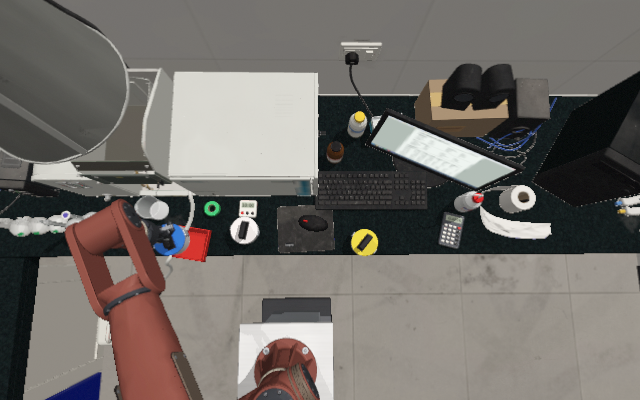

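View pics/s7.png

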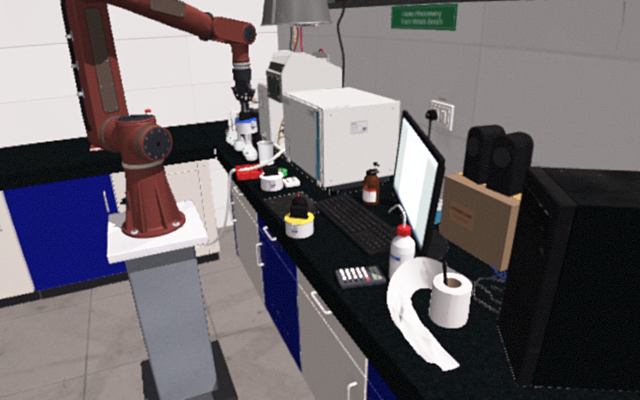

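```bash
python3 - <<'E'
from h import *
for c in("top","side"):
    p=arm.grab_frame(c); l=arm.silhouettes(p,"tin_blue"); tr=arm.silhouettes(p,"tray")
    print(c,[(x["score"],x["at"]) for x in l[:2]],[(x["score"],x["at"]) for x in tr[:1]],proj(p,[[*TRAY,.194+.03],[*TRAY,.194+.052],[*TRAY,.014]]).round(1))
    u,v=np.round(proj(p,[[*TRAY,.22]])[0]).astype(int)
    globals()[c]=cv2.resize(p["frame"][v-40:v+70,u-45:u+65,::-1],(390,390),interpolation=cv2.INTER_CUBIC)
cv2.imwrite("pics/c8.png",cv2.hconcat([top,side]))
R=np.array(arm.read_eef_rot()); print(np.degrees(np.arccos(-R[2,2])),np.abs(arm.read_dq()).max(),meas(5),T())
E
```

```text
top [(0.79, [175.1, 241.8])] [(0.57, [196.9, 243.0])] [[169.8 239.4]
 [167.  239. ]
 [192.2 242.7]]
side [(0.79, [243.2, 122.7])] [(0.65, [249.6, 173.1])] [[246.  124. ]
 [245.6 118.8]
 [250.1 171.5]]
0.0035329156582365553 0.008670584083285332 (array([ 0.01457816, -0.20492395, -4.19372407]), array([-0.06434522, -0.00985969, -0.00524381]), array([0.02405636, 0.03641669, 0.03380337])) 54.83
```

View pics/c8.png

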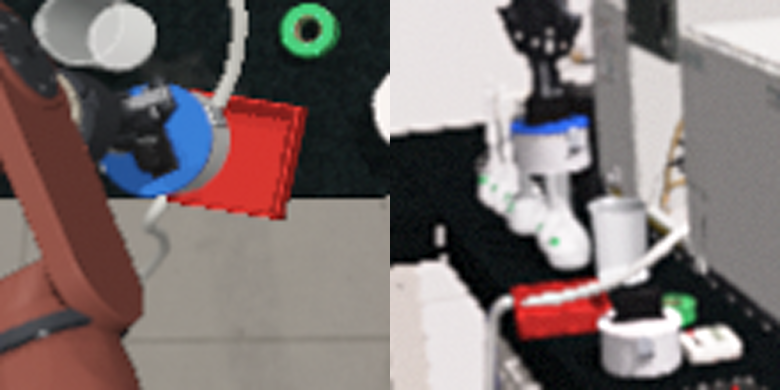

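```bash
python3 - <<'E'
from h import *
print(arm.read_finger_gap(),T()); arm.job_done()
E
```

```text
0.01351045978388473 54.83
the job is handed in; nothing more can be done
```

The blue-lidded tin is the one that rattles, and I handed the job in at 54.8 s with the arm holding it level and still above the red tray.

- **Rocking:** I lifted white, then blue, then yellow about 13 cm clear and tipped each about 30° each way. White went through four tips, blue four and yellow three.
- **Moment swing between opposite tips:** White changed by about 0.01 N m at most and yellow by about 0.013 N m, so both are quiet. Blue changed by about 0.12 N m every time.
- **Setting back:** White and yellow are back where they stood. The fits agree to within about 3–4 mm, which is about as good as the pictures allow. The top-camera network did not find yellow at the end; its only hit had a score of 0.16 and was in the wrong place. The side-camera fit and my own view of the top picture both show it in place.
- **Final hold:** The tool is at (0.425, 0.325, 0.250), with the tin's underside at about 0.19 m. The tool's tilt reads under 0.01°, the arm was at rest, and the grip was steady. In both pictures the tin and tray sit about where I expected. The tray network's centres were up to 5 pixels off, partly because the tin and the white tube hide some of the tray, so its centre is certain only to several millimetres, perhaps 1.5 cm at worst.

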